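# Set and lock the depth stop on a stoppered vial

### The arm

A 6-joint arm with a two-finger parallel gripper is mounted at the origin on a cart in front of the work surface, level with it; the furniture and walls round the work are solid. World frame = base frame: x ahead of the robot, y to its left, z up, the work surface at z = 0. Lengths are in mm, angles in rad, forces in N, time in s.
With the tool pointing down it reaches from about 350 to 800 mm from the base axis. Payload 7.3 kg.
Tool frame: the origin (TCP) lies on the mounting face of the last link; the fingertips stand 173 mm ahead of it and the grasp point (between the pads) lies 155 mm ahead of it; z points along the fingers, y is the line along which they close (so a half turn about z gives the same grasp; the last joint's range is limited). The gripper opens to 85 mm and grips with 20 to 120 N. Pads are 22 mm wide; open, the fingers measure 114 mm over their backs; the gripper's body (76 mm by 85 mm) begins 54 mm behind the grasp point. The pads swing forward as they close: fully open they stand 13 mm farther back than shut.
Start: joints at [-1.324, 0.342, 1.524, -0, 1.275, -0.146], TCP at [200.977, -485.011, 404.722] pointing down, gripper open.
Joint ranges: [-2.53, 2.53], [-0.77, 2.02], [0.04, 2.7], [-1, 4.14], [0.28, 2.66], [-3.11, 3.11]. Speed limits (rad/s): [2.57, 2.57, 3.14, 3.14, 3.14, 3.14].

### API

Orientations are given as a unit quaternion [x, y, z, w].
In Python, from station import move_pose, move_straight, goto_joints, gripper_to, wait, inverse_kinematics, state, grab_frame, camera_model, MotionError, close_job, boxes_of gives the robot as it stands. Calls block until the motion is done:
- move_pose(position, orientation): joint-space move of the TCP to a pose.
- move_straight(position, ori=None, rate=150, contact_N=None): straight line of the TCP; ori=None keeps the orientation; rate is the mean speed in mm/s. With contact_N (N) it stops when the force on the tool has changed by that much, and returns True; else False.
- goto_joints(angles): joint-space move.
- gripper_to(opening, strength=None): finger opening in mm; strength is the grip in N (None keeps the last); returns when the fingers have stopped.
- wait(seconds).
- inverse_kinematics(position, orientation): joint angles nearest the present ones, or None.
- state(): the state.
- grab_frame(name): name is "side" or "top"; returns the picture (384x512x3 uint8, blue, green, red); there is no depth.
- camera_model(name): a dict with "vertical_fov" (degrees; the focal length in pixels is half the picture's height over the tangent of half this angle, whatever the lens; pixels are square), "cx", "cy" (the principal point, pixels), "k1" (the pictures are not rectified: a ray, as slopes to the right and down, at radius r is drawn at 1 + k1 r^2 times it, then the intrinsics apply), "world_to_cam" (4x4, takes a point from world to camera coordinates). Camera axes: x right, y down, z forward; pixel columns grow to the right and rows downward; lengths in mm; the calibration is good to about 2 mm. A picture is of the moment at which its call begins. camera_model takes no time and is no camera call.
A pose or a line that the arm cannot do raises MotionError and nothing moves.
- close_job(): hands the job in; it is judged then, once.
Trained networks look in the newest picture that a camera, given by its name, has taken for a name from the list of things; names that differ only in an ending like _2 or _b are one class to them, and where a whole thing is asked for, a point or a joint stands for the part that bears it (a point fixed in the world has none). Each returns a list of dicts, best first, with "conf" (0 to 1); they miss things now and then, are a little off and sometimes report something else, mostly with a low value. They report only what shows in the picture. A call takes as long as a camera call. They do not tell look-alikes from the thing itself.
- boxes_of(query, camera): "position" ([x, y, z] in mm, in world coordinates, good to about 4 mm: the middle of the surface that is visible of it).
The state is a dict: "time_s": time; "q": joint angles; "qd": joint speeds; "tau": joint torques, N m; "ee_pos": TCP position; "tool_rot": TCP orientation; "contact_force": force on the tool from outside, world axes, zero at the start; "ft_torque": the same for the moment, N m; "gripper_width": finger opening in mm; "gripper_force": force on a finger pad.
Only numpy, scipy, OpenCV 4.12 (cv2) and the standard library are available. Lean on these libraries where they do the work, as an engineer would, in place of code of your own. Each camera call takes 0.05 s, during which the arm holds its last target. There are 200 camera calls.

### The job

Set the depth stop of the bench stand to the vial that stands under it: lower the stop rod by its knob until its rubber foot just rests on the vial's stopper, pressing only gently, then swing the clamp lever clockwise until it is tight, so that the stop stays locked there with its foot still touching. Leave the vial standing where it is and do not disturb the things around the stand.

Things in the scene. Friction and masses are not known exactly. Their poses are not given: they have to be found in the camera images.
- stand: fixed bench stand: grey base plate 145x116x14 mm, round steel anvil (52 mm across, top 18 mm above the worktop), 30 mm column behind it, aluminium head with its upper face 160 mm above the worktop. Origin: underside of the base, on the axis of the stop rod and anvil. z up; the column stands 62 mm towards +x; the clamp lever is on the -y side
- stop (a joint): how far the stop rod is slid down from its top position, m, 0 to 0.045. A 12 mm square steel bar, vertical in the head. It weighs 1.6 N and stays where it is left: its guide rubs with 4 N, so about 2.5 N push it down
- stop_knob (a point): centre of the black knob on top of the stop rod, to be gripped from above: upright cylinder 26 mm across, 34 mm tall (17 mm above and below this point); moves with the rod; 230 mm above the worktop at joint value 0. Within 50 mm of the rod axis nothing under the knob is higher than 160 mm
- stop_foot: round rubber foot under the stop rod, 20 mm across; origin at the centre of its lower face, z up. It is sprung: gives about 0.33 mm per N, 6 mm at most
- lever (a joint): angle of the clamp lever, rad: 0 = fully open, grows clockwise seen from above, 1.4 = end stop. Easy (about 1.5 N at the handle) up to about 0.75; from there an eccentric squeezes the rod and the push needed at the handle rises to about 8 N. Tight (locked) from 1.05 on; it stays where it is left
- lever_grip (a point): point on the axis of the lever's upright black handle pin, where to grip or push it: pin 14 mm across, 40 mm tall, its top 15 mm above this point (about 187 mm above the work surface); the pin is 75 mm from the pivot
- lever_pivot (a point): pivot of the clamp lever: vertical axis, 30 mm from the rod axis towards the stand's -y; this point is 138 mm above the work surface. At joint value 0 the lever points from here 60 degrees clockwise (seen from above) of the stand's +x, and it turns further clockwise
- vial: loose amber glass vial, 40 mm across, 60 mm tall to its mouth, standing on the anvil under the stop; origin at the centre of its underside, z up. Its dark rubber stopper, 26 mm across, stands out by an unknown amount: its top is 65 to 77 mm above the vial's underside. The stopper does not yield; do not press the vial with more than 12 N
- sample_pot: bystander: sample pot with green screw cap, 46 mm across, 55 mm tall, origin at its underside, left (+y) of the stand
- dropper: bystander: small brown dropper bottle, 29 mm across, 62 mm tall, origin at its underside, left of the stand, farther back
- small_tube: bystander: short tube with a blue cap, 28 mm across, 66 mm tall, standing upright, origin at its underside, right (-y) of the stand
Things that resemble listed ones, but are neither listed nor needed, are in the scene too. Of the things that look like the stand, the largest one is meant. Leave any pink look-alike of the vial alone.

How it is judged:
By the outcome, as a careful person would: the job done as asked, in the order asked, and still so for the second after the job is handed in, with the robot touching nothing.
It also fails if it takes over 58 s, if anything falls off the work surface, if the arm or the gripper's body presses on something with over 40 N, if the wrist force passes 120 N, or if a joint passes its speed limit or range.

## Working session

There is one attempt and no reset: what is moved stays moved. The work goes in short steps, each a Python script; the robot and the scene stay as the last script left them, time stands still between calls to the robot, and variables do not carry over. Pictures are saved under pics/ and viewed, at most 10 in all, crops included, and the job is handed in when it is done.

```bash
mkdir -p pics; ls
cat > m1.py <<'E'
from station import *
import cv2,numpy as np
for c in("side","top"):
    cv2.imwrite(f"pics/{c}0.png",grab_frame(c)); 
    m=camera_model(c); print(c,m["vertical_fov"],m["cx"],m["cy"],m["k1"],np.round(np.array(m["world_to_cam"]),3).tolist())
    for n in("stand","stop_knob","stop_foot","lever_grip","vial","sample_pot","dropper","small_tube"):
        print(n,[(np.round(d["position"]).tolist(),round(d["conf"],2)) for d in boxes_of(n,c)])
print(state()["time_s"],state()["contact_force"])
E
python3 m1.py
```

```text
pics
side 54.067873406173504 254.07773507414296 188.95273272527183 -0.015515595356606402 [[-0.96, -0.279, 0.015, 482.183], [-0.132, 0.408, -0.903, 209.641], [0.246, -0.869, -0.429, 855.845], [0.0, 0.0, 0.0, 1.0]]
stand [([486.0, 231.0, 8.0], 0.77), ([426.0, -273.0, 44.0], 0.63), ([533.0, -46.0, 113.0], 0.61)]
stop_knob [([472.0, 226.0, 160.0], 0.8), ([506.0, -55.0, 217.0], 0.78), ([535.0, -48.0, 112.0], 0.5), ([408.0, -284.0, 161.0], 0.42)]
stop_foot []
lever_grip [([553.0, -143.0, 158.0], 0.5)]
vial [([502.0, -47.0, 57.0], 0.8), ([365.0, -76.0, 43.0], 0.74)]
sample_pot [([476.0, 79.0, 46.0], 0.89)]
dropper [([505.0, -56.0, 215.0], 0.61), ([555.0, 62.0, 34.0], 0.51)]
small_tube [([531.0, -213.0, 32.0], 0.46)]
top 42.508362886000036 261.93147863591935 195.8282333900788 -0.024146095443026042 [[0.019, -1.0, 0.014, -30.951], [-0.993, -0.021, -0.119, 505.543], [0.119, -0.011, -0.993, 1334.17], [0.0, 0.0, 0.0, 1.0]]
stand [([480.0, 213.0, 11.0], 0.75), ([424.0, -275.0, 14.0], 0.6), ([518.0, -51.0, 12.0], 0.57)]
stop_knob [([519.0, -98.0, 158.0], 0.61)]
stop_foot []
lever_grip [([480.0, 196.0, 115.0], 0.68), ([521.0, -101.0, 154.0], 0.5)]
vial [([370.0, -92.0, 61.0], 0.75)]
sample_pot [([518.0, -51.0, 15.0], 0.68)]
dropper []
small_tube [([534.0, -219.0, 65.0], 0.52)]
0.9 [-0.31481966  0.1253325   0.22135567]
```

View pics/side0.png

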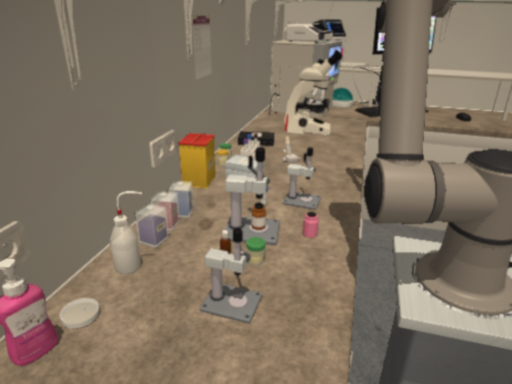

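View pics/top0.png

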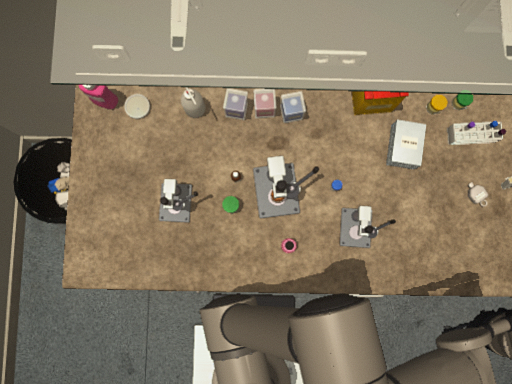

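Run:
```python
import cv2,numpy as np
a=cv2.resize(cv2.imread("pics/side0.png")[125:265,200:300],None,fx=4,fy=4,interpolation=cv2.INTER_CUBIC)
b=cv2.resize(cv2.imread("pics/top0.png")[140:230,240:340],None,fx=4,fy=4,interpolation=cv2.INTER_CUBIC)
o=np.zeros((560,800,3),np.uint8);o[:,:400]=a;o[:360,400:]=b
cv2.imwrite("pics/crop0.png",o)
```

```text
(no output)
```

View pics/crop0.png

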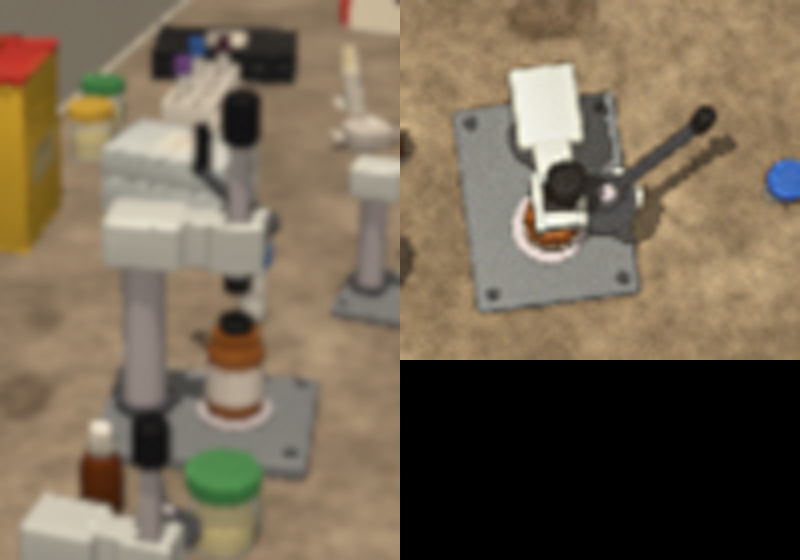

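```bash
cat > geo.py <<'E'
import numpy as np,cv2
from station import camera_model
def proj(c,p):
    m=camera_model(c);q=np.array(m["world_to_cam"])@np.r_[p,1.];s=q[:2]/q[2]
    f=192/np.tan(np.radians(m["vertical_fov"])/2)
    return f*s*(1+m["k1"]*(s@s))+[m["cx"],m["cy"]]
def R(a):return np.array([[np.cos(a),-np.sin(a)],[np.sin(a),np.cos(a)]])
def w(v,l,z): return np.r_[np.array(v[:2])+R(v[2])@l,z]
def pin(v,th,z=187): a=-np.pi/3-th; return w(v,np.array([75*np.cos(a),-30+75*np.sin(a)]),z)
E
cat > fit.py <<'E'
from geo import *
from scipy.optimize import least_squares
S=lambda u,v:np.array([200+(u+.5)/4-.5,125+(v+.5)/4-.5]); T=lambda u,v:np.array([240+(u-400+.5)/4-.5,140+(v+.5)/4-.5])
def preds(v):
    x,y,a,s,th,cx=v
    r=[("side",w(v,[0,0],230-s),S(240,117)),("top",w(v,[0,0],247-s),T(567,178)),("top",pin(v,th),T(705,116)),("side",pin(v,th,170),S(202,150)),
     ("top",w(v,[0,0],18),T(548,228)),("side",w(v,[0,0],18),S(235,402))]
    for (l,o) in (((cx+72.5,58),T(455,110)),((cx+72.5,-58),T(610,93)),((cx-72.5,-58),T(638,292)),((cx-72.5,58),T(480,310))): r.append(("top",w(v,l,14),o))
    return r
f=lambda v:np.concatenate([proj(c,p)-o for c,p,o in preds(v)])
r=least_squares(f,[505,-52,0.1,2,0.1,20],loss="soft_l1")
print(np.round(r.x,3));print(np.round(f(r.x).reshape(-1,2),1).tolist())
print("pin",pin(r.x,r.x[4]))
E
python3 fit.py
```

```text
[ 5.08286e+02 -6.26160e+01  1.39000e-01  3.69700e+00 -1.00000e-02
  1.78130e+01]
[[0.5, -0.1], [-0.4, 0.3], [0.1, -0.6], [0.4, -1.6], [0.2, -0.8], [0.1, 0.6], [-1.0, -0.3], [1.1, -0.8], [0.7, 0.3], [-1.1, 0.7]]
pin [ 559.16675578 -150.99937587  187.        ]
```

```bash
cat > h.py <<'E'
from station import *
from geo import *
from scipy.spatial.transform import Rotation as Ro
V=[508.3,-62.6,0.139]
def down(yaw): return (Ro.from_euler("z",yaw)*Ro.from_euler("x",np.pi)).as_quat()
def rep(t=""): s=state();print(t,round(s["time_s"],2),"F",np.round(s["contact_force"],2),"p",np.round(s["ee_pos"],1),"w",round(s["gripper_width"],1),round(s["gripper_force"],1))
E
python3 - <<'E'
from h import *
p=state()["ee_pos"];move_straight([p[0],p[1],460],rate=200)
best=min((abs(j[5]),y) for y in (.139,.139+np.pi,.139-np.pi) if (j:=inverse_kinematics([V[0],V[1],460],down(y))) is not None)
print(best);q=down(best[1])
move_pose([V[0],V[1],460],q);rep("above")
cv2.imwrite("pics/t1.png",grab_frame("top"))
cv2.imwrite("pics/s1.png",cv2.resize(grab_frame("side")[80:270,180:330],None,fx=3,fy=3,interpolation=cv2.INTER_CUBIC))
E
```

```text
(np.float64(1.1595209511938265), 0.139)
above 3.22 F [-0.61  0.14  0.32] p [508.3 -63.3 459.8] w 85.5 0.0
```

View pics/s1.png

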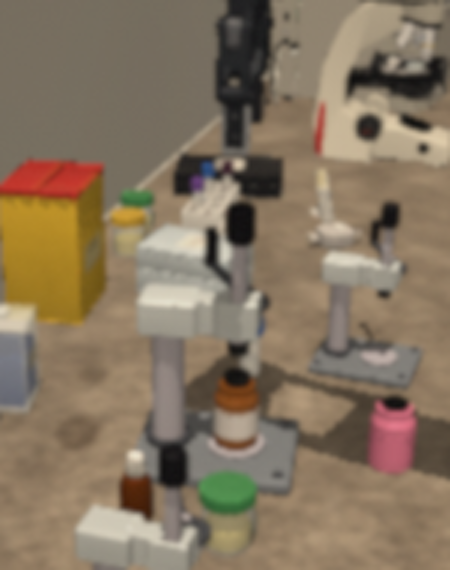

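The gripper (fingertips at crop ~(236,145)) hangs directly over the knob at crop ~(240,222); vial and surroundings are unchanged. Descending to grip.

Run:
```python
from h import *
print(move_straight([V[0],V[1],385],rate=100,contact_N=4));rep("down")
gripper_to(18,20);rep("grip")
```

```text
False
down 4.22 F [-0.65  0.05  0.25] p [508.5 -62.7 385.6] w 85.1 0.0
grip 4.79 F [-0.16  5.55  1.5 ] p [508.2 -61.7 385.1] w 25.2 22.0
```

Run:
```python
from h import *
x,y=V[0],V[1]+1.2
move_straight([x,y,385],rate=20);rep("recentred")
z=385
for i in range(20):
    z-=2; move_straight([x,y,z],rate=25); s=state(); 
    print(z,np.round(s["ee_pos"],2),np.round(s["contact_force"],2))
    if s["contact_force"][2]>5: break
rep()
```

```text
recentred 5.04 F [-0.64  1.41  1.62] p [508.2 -61.3 385.1] w 24.9 22.0
383 [508.25 -61.34 382.81] [-1.2   2.46  1.36]
381 [508.26 -61.35 380.67] [-2.05  0.85  0.  ]
379 [508.27 -61.36 378.67] [-0.9   2.38 -1.  ]
377 [508.26 -61.34 376.72] [-2.32  2.56 -1.54]
375 [508.25 -61.36 374.74] [-1.74  3.44 -2.06]
373 [508.26 -61.34 372.77] [-1.36  2.75  1.1 ]
371 [508.26 -61.35 370.78] [-2.67  3.15 -0.24]
369 [508.27 -61.36 368.81] [-0.96  3.13  0.15]
367 [508.27 -61.37 366.85] [-2.18  3.74 -0.35]
365 [508.26 -61.36 364.98] [-3.86  3.06  0.11]
363 [508.23 -61.34 363.37] [-4.42  4.75  2.37]
361 [508.18 -61.34 361.88] [-4.65  3.69  6.58]
 8.04 F [-4.65  3.69  6.58] p [508.2 -61.3 361.9] w 25.1 22.5
```

Run:
```python
from h import *
x,y=V[0],V[1]+1.2
z=361
for i in range(8):
    z+=0.5; move_straight([x,y,z],rate=10); s=state(); print(z,np.round(s["ee_pos"][2],2),np.round(s["contact_force"],2))
    if s["ee_pos"][2]>363.0: break
wait(.3);rep()
gripper_to(60,20);rep("open")
cv2.imwrite("pics/s2.png",cv2.resize(grab_frame("side")[120:260,190:300],None,fx=4,fy=4,interpolation=cv2.INTER_CUBIC))
```

```text
361.5 362.26 [-4.95  4.85  6.12]
362.0 362.62 [-3.5   3.47  5.17]
362.5 363.0 [-3.97  4.5   3.32]
363.0 363.32 [-3.97  3.73  3.46]
 9.34 F [-3.33  4.18  3.02] p [508.2 -61.4 363.4] w 25.2 22.1
open 9.78 F [-0.8   0.66  0.36] p [508.4 -61.6 363. ] w 60.1 0.0
```

View pics/s2.png

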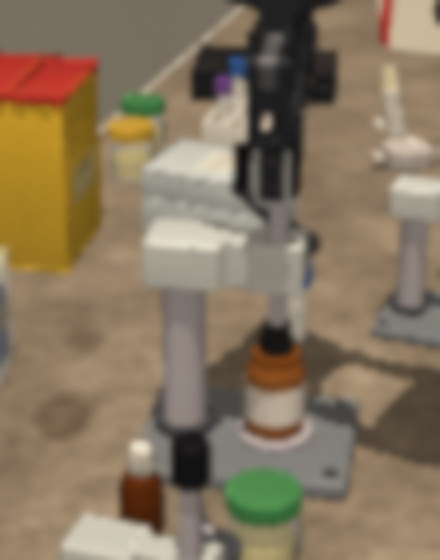

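The rod's foot (crop ~(275,340)) now rests on the stopper, vial upright on the anvil, lever untouched. Now for the lever.

Run:
```python
from h import *
move_straight([V[0],V[1]+1.2,450],rate=150);rep("up")
Z=175+155
res=[]
for off in (0,np.pi,-np.pi):
    ths=np.linspace(0,1.3,3); js=[inverse_kinematics(pin(V,t,Z),down(V[2]-np.pi/3-t+off)) for t in ths]
    print(off,[None if j is None else np.round(j,2).tolist() for j in js])
cv2.imwrite("pics/t3.png",cv2.resize(grab_frame("top")[140:230,240:340],None,fx=4,fy=4,interpolation=cv2.INTER_CUBIC))
cv2.imwrite("pics/s3.png",cv2.resize(grab_frame("side")[120:260,190:300],None,fx=4,fy=4,interpolation=cv2.INTER_CUBIC))
from scipy.optimize import least_squares
# refined pin from first crops
A=lambda X:np.r_[proj("top",[X[0],X[1],187])-[315.9,168.6],proj("side",[X[0],X[1],167])-[250.1,162.1]]
print(least_squares(A,[559,-151]).x)
```

```text
up 10.56 F [-0.72  0.7  -0.66] p [508.1 -61.4 449.2] w 59.7 0.0
0 [[-0.4, 0.51, 1.48, -0.0, 1.16, 2.08], [-0.46, 0.44, 1.59, -0.0, 1.11, 2.67], [-0.47, 0.36, 1.72, -0.0, 1.06, -2.98]]
3.141592653589793 [[-0.4, 0.51, 1.48, 0.0, 1.16, -1.06], [-0.46, 0.44, 1.59, 0.0, 1.11, -0.47], [-0.47, 0.36, 1.72, -0.0, 1.06, 0.17]]
-3.141592653589793 [[-0.4, 0.51, 1.48, 0.0, 1.16, -1.06], [-0.46, 0.44, 1.59, 0.0, 1.11, -0.47], [-0.47, 0.36, 1.72, -0.0, 1.06, 0.17]]
[ 558.57841575 -150.22213876]
```

View pics/s3.png

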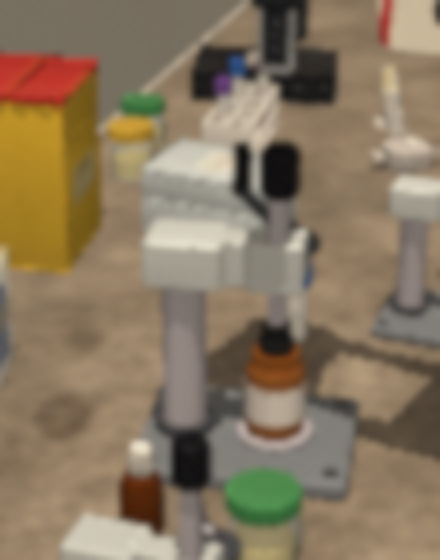

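Knob is down with the foot on the stopper (crop (275,340)); lever pin still at its starting place (242,170). Now swing it.

Run:
```python
from h import *
Z=175+155
o=lambda t:down(V[2]-np.pi/3-t+np.pi)
move_pose(pin(V,0,440),o(0))
gripper_to(50,20)
hit=move_straight(pin(V,0,Z),rate=100,contact_N=4);rep(f"down {hit}")
if not hit:
    gripper_to(24,20);rep("cage")
    for t in np.arange(.1,1.31,.1):
        move_straight(pin(V,t,Z),o(t),rate=40); s=state();a=V[2]-np.pi/3-t
        F=np.array(s["contact_force"]); print(round(t,2),"tan",round(F[:2]@[-np.sin(a),np.cos(a)],1),"rad",round(F[:2]@[np.cos(a),np.sin(a)],1),round(F[2],1),np.round(np.array(s["ee_pos"])-pin(V,t,Z),1))
rep("end")
```

```text
down False 14.09 F [ 0.63 -0.78  0.32] p [ 558.8 -151.5  330.7] w 49.9 0.0
cage 14.46 F [ 1.31 -0.17  0.19] p [ 558.6 -151.4  330.2] w 24.2 0.0
0.1 tan -1.4 rad -0.0 -0.5 [-0.  -0.1  0.1]
0.2 tan -0.8 rad 0.6 0.1 [ 0.1 -0.   0. ]
0.3 tan 0.1 rad -0.0 0.1 [0.1 0.  0. ]
0.4 tan -0.2 rad 0.6 0.2 [0.1 0.  0. ]
0.5 tan 0.1 rad -0.4 -0.3 [ 0.1 -0.   0.1]
0.6 tan -1.2 rad -1.0 -0.3 [0.1 0.  0. ]
0.7 tan 0.2 rad -0.1 0.5 [ 0.1 -0.   0. ]
0.8 tan -0.5 rad -0.3 0.2 [ 0.1 -0.   0. ]
0.9 tan -0.6 rad 0.4 0.3 [ 0.1 -0.   0. ]
1.0 tan 0.7 rad -0.0 0.6 [ 0.1 -0.1  0. ]
1.1 tan 2.0 rad -0.8 -1.1 [ 0.2 -0.1  0.1]
1.2 tan 1.8 rad 0.3 -0.4 [ 0.1 -0.1  0.1]
1.3 tan 2.9 rad 0.4 -0.7 [ 0.1 -0.2  0. ]
end 18.79 F [ 2.06 -2.07 -0.7 ] p [ 468.  -152.8  330. ] w 23.8 1.4
```

Run:
```python
from h import *
S=grab_frame("side")[120:260,200:300];T=grab_frame("top")[140:230,240:340]
o=np.zeros((560,800,3),np.uint8);o[:,:400]=cv2.resize(S,None,fx=4,fy=4,interpolation=2);o[:360,400:]=cv2.resize(T,None,fx=4,fy=4,interpolation=2)
cv2.imwrite("pics/c4.png",o)
for t in(1,1.2,1.3):print(t,proj("side",pin(V,t,187)),proj("top",pin(V,t,187)))
```

```text
1 [276.65821617 156.18121417] [320.70200407 196.90342425]
1.2 [280.96773403 157.50270551] [318.08620243 202.35925366]
1.3 [282.87862438 158.27128782] [316.37517333 204.86399914]
```

View pics/c4.png

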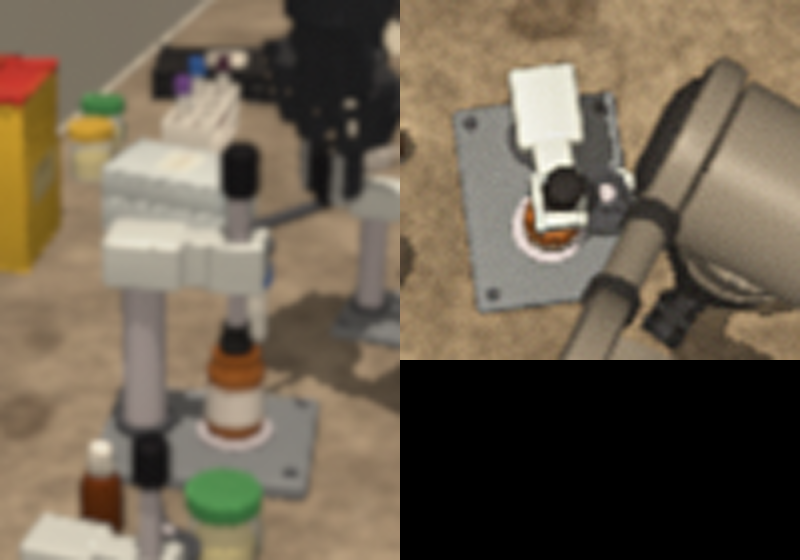

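The lever followed and its arm points to the caged pin at side crop ~(325,200). I'll push it a little further for margin, then release and check.

Run:
```python
from h import *
Z=330
o=lambda t:down(V[2]-np.pi/3-t+np.pi)
move_straight(pin(V,1.37,Z),o(1.37),rate=30,contact_N=15);rep("push")
move_straight(pin(V,1.32,Z),rate=30);gripper_to(40);rep("open")
move_straight(pin(V,1.32,450),rate=120)
move_pose([330,-330,450],o(1.32));rep("clear")
a=grab_frame("side");b=grab_frame("top")
S=a[120:260,200:300];T=b[140:230,240:340]
im=np.zeros((560,800,3),np.uint8);im[:,:400]=cv2.resize(S,None,fx=4,fy=4,interpolation=2);im[:360,400:]=cv2.resize(T,None,fx=4,fy=4,interpolation=2)
cv2.imwrite("pics/c5.png",im)
for t in(1,1.1,1.2,1.3,1.4):print(t,(proj("side",pin(V,t,187))-[200,120])*4,(proj("top",pin(V,t,187))-[240,140])*4+[400,0])
```

```text
push 19.22 F [ 0.65 -3.43  0.31] p [ 463.6 -149.4  330. ] w 23.8 1.0
open 19.79 F [ 0.24 -0.33 -0.62] p [ 466.6 -151.6  330. ] w 39.9 0.0
clear 21.84 F [-0.23 -1.53 -0.15] p [ 330.4 -329.6  449.8] w 39.8 0.0
1 [306.63286468 144.72485668] [722.80801627 227.61369699]
1.1 [315.5504076  147.21738172] [718.13259532 238.78675513]
1.2 [323.87093612 150.01082206] [712.34480971 249.43701463]
1.3 [331.51449753 153.08515129] [705.50069334 259.45599657]
1.4 [338.40382393 156.41761079] [697.66728017 268.74121662]
```

View pics/c5.png

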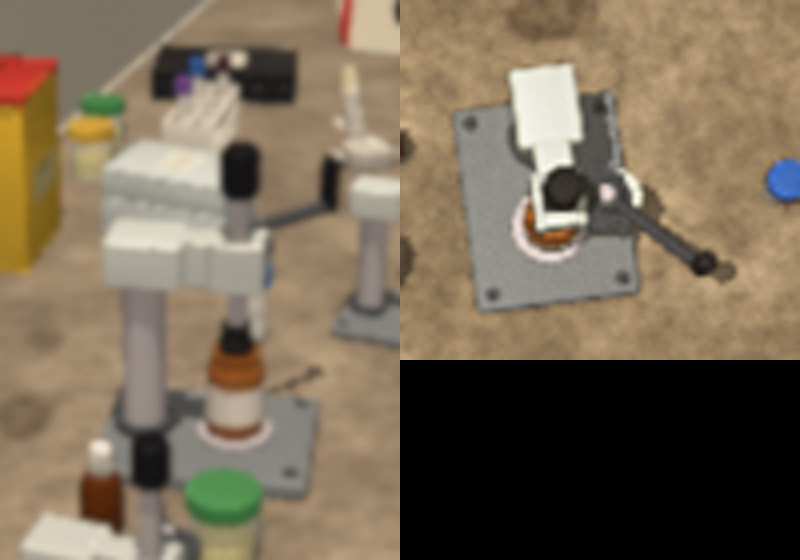

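The pin top at top-view crop (705,260) puts the lever at about 1.3 rad, so it is locked. The foot sits on the stopper at (236,338), and the vial and its neighbours haven't moved.

```bash
python3 -c "
from station import *
wait(.3);print(close_job())"
```

```text
the job is handed in; nothing more can be done
None
```

I lowered the stop until its foot rested on the vial's stopper, pressing with an estimated 2–4 N, and locked the clamp lever at about 1.3 rad (tight from 1.05). The last pictures show the foot still touching and nothing around the stand disturbed, and I handed the job in at about 22 s; no verdict came back.

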